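Clear a fallen canister from the welding turntable

ROBOT

A 6-joint arm with a two-finger parallel gripper is mounted at the origin on the work surface. World frame = base frame: x ahead of the robot, y to its left, z up, the work surface at z = 0. Lengths are in m, angles in rad, forces in N, time in s.
With the tool pointing down it reaches from about 0.225 to 0.875 m from the base axis. Payload 3.4 kg.
Tool frame: the origin (TCP) lies at the very end of the fingers, on their centre line; the grasp point (between the pads) lies manip.grip_point_offset behind it (manip.grip_point_offset is the distance from the TCP to the grasp point, in m); z points along the fingers, y is the line along which they close (so a half turn about z gives the same grasp; the last joint's range is limited). The gripper opens to 85 mm and grips with 20 to 120 N. Pads are 22 mm wide; open, the fingers measure 114 mm over their backs; the gripper's body (76 mm by 85 mm) begins 54 mm behind the grasp point. The pads swing forward as they close: fully open they stand 13 mm farther back than shut.
Start: joints at [-1.299, 0.276, 1.505, -0, 1.361, -0.121], TCP at [0.22, -0.531, 0.231] pointing down, gripper open.
Joint ranges: [-2.89, 2.89], [-0.75, 2.08], [0.22, 2.7], [-1.18, 4.32], [0.11, 2.71], [-2.7, 2.7]. Speed limits (rad/s): [2.57, 2.57, 3.14, 3.14, 3.14, 3.14].

INTERFACE

Orientations are given as a unit quaternion [w, x, y, z].
In Python, from rig import manip gives the robot as it stands.
- The arm moves only by the shell command python3 -m pendant 'ROWS' [FORCE]. ROWS is JSON, a list of rows, each an object of numbers: "jaw": the opening, from -1 (shut) to 1 (fully open); "tx", "ty", "tz": the shift along the world's x, y, z in cm; "ax", "ay", "az": the turn, a rotation vector about the world's x, y, z in degrees. In form: [{"jaw": .., "tx": .., "ty": .., "tz": .., "ax": .., "ay": .., "az": ..}, ...]. A call has 1 to 10 rows; each row is the pose to reach, as a shift and turn from the pose commanded when the call began; what a row does not reach only later rows make up. A row lasts 1/8 s, in which the tool goes at most 62.5 mm and 10.7 degrees, less where a joint would pass 70% of its speed; a pose out of reach is approached as far as the arm can. A call with a gripper value outside its range is refused whole. The fingers move at their own pace and stop on an object; FORCE is the grip in N (left out, the last holds). Time passes only in rows, so rows that repeat a pose let the fingers close. It gives the time, the measured TCP pose, the force, the opening and the grip force at its end, in the units of the state.
- manip.get_state(): the state, without advancing time (a new reading comes with each control period).
- manip.get_image(name): name is "side" or "top" or "wrist"; returns a dict with "pixels" (384x512x3 uint8, blue, green, red), "depth" (384x512 float32, m along the optical axis (not along the pixel's ray), 0 where there is no reading), "fx", "fy", "cx", "cy" (pixels), "pose" (4x4, takes a point from camera to world coordinates). Camera axes: x right, y down, z forward; pixel columns grow to the right and rows downward; lengths in m; the calibration is good to about 2 mm. The wrist camera is an equidistant fisheye: a pixel r from the principal point sees the ray r / f radians off the axis. A picture is of the moment at which its call begins.
- manip.sign_off(): hands the job in; it is judged then, once.
The state is a dict: "clock": time; "qpos": joint angles; "qd": joint speeds; "effort": joint torques, N m; "position": TCP position; "ee_rot": TCP orientation; "contact_force": force on the tool from outside, world axes, zero at the start; "moment": the same for the moment, N m; "width": finger opening in m; "gripper_force": force on a finger pad.
Only numpy, scipy, OpenCV 4.12 (cv2) and the standard library are available. Lean on these libraries where they do the work, as an engineer would, in place of code of your own. Each camera call takes 0.05 s, during which the arm holds its last target. There are 200 camera calls.

TASK

A canister has fallen over under the fume hood on the welding turntable, which spins freely. Turn the turntable about a third of a turn, until the canister is well clear of the hood, then lift it off and lay it gently on its side, flat on the floor of the red tray. Do not touch the hood or its torch, keep both end caps standing on the turntable, and leave the standing canister and the green can where they are.

Things in the scene. Friction and masses are not known exactly. Their poses are not given: they have to be found in the camera images.
- fallen_canister: aluminium canister lying on its side on the turntable: tube 50 mm across between two square 60 x 60 mm flanges 8 mm thick, 110 mm over the flanges; a neck 30 mm across and 18 mm long sticks out of the +x end. Origin under the middle of the tube, at the height of the flanges' underside; x along the tube, z up, tube axis 30 mm above the origin
- canister_center (a point): centre of the fallen canister: on the tube's axis, midway between the flanges; x along the tube
- table_center (a point): centre of the turntable's upper face, which is 70 mm above the bench. The disc is copper coloured, 300 mm across, 12 mm thick, turns freely either way about this vertical line and coasts if pushed hard
- post_top (a point): centre of the top of the yellow hand post that stands on the disc near its rim and turns with it: 16 mm across, 55 mm tall, 135 mm from the turntable's axis, its top 125 mm above the bench
- fume_hood: fixed grey fume hood over the far part of the turntable. Origin on the turntable's axis at bench height, x points towards the hood. Bell 84 mm across, rim 185 mm above the bench; copper nozzle 18 mm across below it, ending at 157 mm; a bar 22 mm thick at 250 mm height runs from the bell to a column 28 mm across, 265 mm tall, at x 200, y 40 mm in this frame
- hood_center (a point): lower end of the copper torch nozzle, on the hood's vertical axis, 85 mm from the turntable's axis, 157 mm above the bench
- cap_a: round aluminium end cap standing on the turntable: flange 68 mm across and 8 mm thick, neck 36 mm across, 36 mm tall in all; origin at the centre of its underside, z up
- cap_b: round aluminium end cap standing on the turntable: flange 68 mm across and 8 mm thick, neck 36 mm across, 36 mm tall in all; origin at the centre of its underside, z up
- red_tray: empty open red plastic tray fixed to the bench, 190 x 140 mm outside (long side along its x), 28 mm tall, walls and floor 5 mm thick; origin at the centre of its underside
- full_tray: fixed grey tray of the same size, already full: two canisters lie in it, their tops 56 mm above the bench; origin at the centre of its underside
- standing_canister: another canister of the same kind standing upright on the bench, neck up, 128 mm tall, 60 mm square; origin at the centre of its underside
- spray_can: closed green can standing on the bench, 56 mm across, 110 mm tall; origin at the centre of its underside
Mind the look-alikes: they are no part of the job. What is shaped like the fallen_canister but brown is not meant.

How it is judged:
On the way, in this order (a step that is already met when the one before it is completed fails the run):
1. the turntable has been turned (hand post more than 120 mm from its start) and the canister, still lying on it, is clear of the hood: its centre more than 100 mm from the torch's axis (distance of post_top from where it was at the start of the episode above 0.12 m and horizontal distance between canister_center and hood_center above 0.1 m and horizontal distance between canister_center and table_center below 0.14 m and height (world z) of canister_center between 0.09 and 0.115 m), for 0.1 s.
2. the canister is held in the fingers, its centre more than 140 mm above the bench (40 mm above where it lay) (height (world z) of canister_center above 0.14 m and contact force between the fingers and fallen_canister above 0.5 N), for 0.1 s.
At the end, for the whole second after the job is handed in: the fallen canister lies still, flat on the red tray's floor (centre within 60 mm lengthwise and 50 mm crosswise of the tray's centre, under 42 mm high, axis within 0.17 rad of level); both end caps stand on the turntable (tilt under 0.35 rad, within 125 mm of its axis) (x of canister_center in the frame of red_tray between -0.06 and 0.06 m and y of canister_center in the frame of red_tray between -0.05 and 0.05 m and height (world z) of canister_center below 0.042 m and angle between canister_center's own x axis and vertical between 1.4 and 1.74 rad and linear speed of fallen_canister below 0.02 m/s and not (angle between cap_a's own z axis and vertical above 0.35 rad or horizontal distance between cap_a and table_center above 0.125 m or height (world z) of cap_a below 0.06 m or height (world z) of cap_a above 0.09 m) and not (angle between cap_b's own z axis and vertical above 0.35 rad or horizontal distance between cap_b and table_center above 0.125 m or height (world z) of cap_b below 0.06 m or height (world z) of cap_b above 0.09 m)); the robot touches nothing.
It fails at once if the hood, torch or column is touched (over 1 N) (contact force between anything else and fume_hood above 1 N).
It fails at once if an end cap tips over 0.35 rad, leaves the turntable's face or slides to its rim ((angle between cap_a's own z axis and vertical above 0.35 rad or horizontal distance between cap_a and table_center above 0.125 m or height (world z) of cap_a below 0.06 m or height (world z) of cap_a above 0.09 m) or (angle between cap_b's own z axis and vertical above 0.35 rad or horizontal distance between cap_b and table_center above 0.125 m or height (world z) of cap_b below 0.06 m or height (world z) of cap_b above 0.09 m)).
It fails at once if the canister is dropped or thrown: faster than 0.6 m/s out of the fingers (contact force between the fingers and fallen_canister below 0.05 N and linear speed of fallen_canister above 0.6 m/s).
It fails at once if the standing canister or the green can is moved more than 30 mm (distance of any of standing_canister, spray_can from where it was at the start of the episode above 0.03 m).
It also fails if it takes over 72 s, if anything falls off the work surface, if the arm or the gripper's body presses on something with over 40 N, if the wrist force passes 120 N, or if a joint passes its speed limit or range.

## Working session

There is one attempt and no reset: what is moved stays moved. The work goes in short steps, Python scripts to look and compute and a shell command to move; the robot and the scene stay as the last step left them, time stands still between calls to the robot, and variables do not carry over. Pictures are saved under pics/ and viewed, at most 10 in all, crops included, and the job is handed in when it is done.

```bash
ls; mkdir -p pics
cat > h.py <<'E'
import numpy as np, cv2
from rig import manip
def pts(im):
    d=im["depth"]; v,u=np.mgrid[0:d.shape[0],0:d.shape[1]]
    P=np.stack([(u-im["cx"])/im["fx"]*d,(v-im["cy"])/im["fy"]*d,d],-1)
    T=np.array(im["pose"]); return P@T[:3,:3].T+T[:3,3]
E
python3 - <<'E'
from h import *
import pickle
ims={n:manip.get_image(n) for n in("top","side")}
pickle.dump(ims,open("start.pkl","wb"))
for n in ims: print(n,ims[n]["fx"],np.round(ims[n]["pose"],3).tolist(),(ims[n]["depth"]>0).mean()); cv2.imwrite(f"pics/{n}0.png",ims[n]["pixels"])
print(manip.grip_point_offset,manip.get_state())
E
```

```text
pics
top 424.45836612739987 [[0.004, -0.985, 0.171, 0.388], [-1.0, -0.004, 0.003, 0.006], [-0.003, -0.171, -0.985, 1.283], [0.0, 0.0, 0.0, 1.0]] 0.9959767659505209
side 359.66125916178527 [[-0.986, -0.101, 0.132, 0.436], [-0.166, 0.591, -0.79, 0.836], [0.002, -0.8, -0.599, 0.739], [0.0, 0.0, 0.0, 1.0]] 0.9957834879557291
0.0187 {'clock': 0.1, 'qpos': array([-1.29902757e+00,  2.76545173e-01,  1.50604859e+00, -8.25447521e-06,
        1.36072073e+00, -1.21016498e-01]), 'qd': array([ 0.00070374, -0.00167092, -0.00217264,  0.00040099, -0.00063859,
       -0.00194672]), 'effort': array([ 1.65435926e-03, -4.17699373e+01, -2.46402651e+01, -1.35877021e-04,
        5.73945974e-03, -2.75141254e-06]), 'position': array([ 0.21993754, -0.53073512,  0.23050181]), 'ee_rot': array([-8.58173898e-04,  9.80776342e-01,  1.95133356e-01, -6.88558625e-05]), 'contact_force': array([ 0.24609842, -0.19707769, -0.03941466]), 'moment': array([-0.01130662,  0.00070131, -0.07205241]), 'gripper_force': 0.0, 'width': 0.0854829748731382}
```

View pics/top0.png

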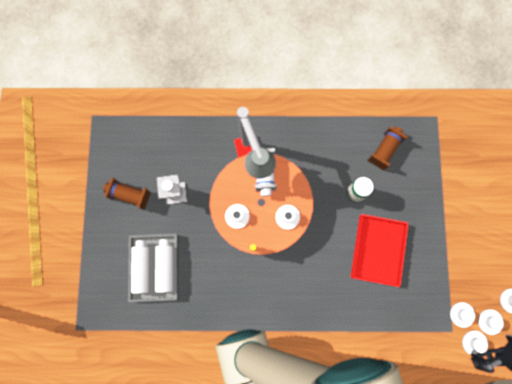

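View pics/side0.png

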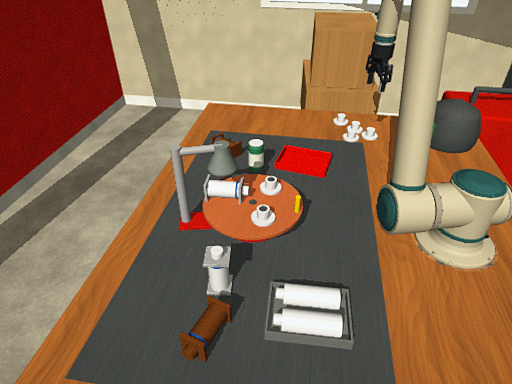

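The top view shows the disc centred at about (261,203), the bell at (260,163) with the canister under it at (265,183), neck towards the robot. The caps are at (237,216) and (288,216), the post at (253,247), the red tray at (380,250), the green can at (361,189) and the standing canister at (172,190). The side view shows the canister at (205–248,188), and the post at (298,203).

Run:
```python
from h import *
import pickle
ims=pickle.load(open("start.pkl","rb"))
def cl(im):
    P=pts(im); hsv=cv2.cvtColor(im["pixels"],cv2.COLOR_BGR2HSV); return P,hsv[...,0].astype(int),hsv[...,1].astype(int),hsv[...,2].astype(int)
for n in ims:
    P,H,S,V=cl(ims[n]); X,Y,Z=P[...,0],P[...,1],P[...,2]
    print(n)
    def rep(name,m):
        q=P[m]; 
        if len(q)<3: print(name,len(q));return
        print(name,len(q),"med",np.round(np.median(q,0),3),"min",np.round(q.min(0),3),"max",np.round(q.max(0),3))
        return q
    disc=rep("disc",(S>120)&(H<15)&(Z>.062)&(Z<.078)&(X>.2)&(X<.8)&(abs(Y)<.25))
    (c,r)=cv2.minEnclosingCircle(disc[:,:2].astype(np.float32)); print(" circ",np.round(c,3),round(r,3))
    post=rep("post",(S>120)&(H>22)&(H<35)&(Z>.08)&(Z<.14)&(X>.2)&(X<.7)&(abs(Y)<.25))
    rep("posttop",(S>120)&(H>22)&(H<35)&(Z>.12)&(Z<.13)&(abs(Y)<.25))
    tr=rep("tray",(S>150)&((H<6)|(H>174))&(X>.1)&(X<.6)&(Y<-.15)&(Z<.04)&(Z>0))
    if tr is not None: print(" rect",cv2.minAreaRect(tr[:,:2].astype(np.float32)))
    near=np.hypot(X-c[0],Y-c[1])<.14
    lab=(S<70)&near&(Z>.078)&(Z<.136)
    k,L,st,ce=cv2.connectedComponentsWithStats(lab.astype(np.uint8))
    for i in range(1,k):
        if st[i,4]>15: rep(f"grey{i} {ce[i].round()}",L==i)
    rep("hood",(Z>.18)&(Z<.24)&(X>.4)&(X<.8)&(abs(Y)<.2))
    rep("bar",(Z>.245)&(Z<.275)&(X>.4)&(X<.9)&(abs(Y)<.2))
    rep("green/tops",(Z>.1)&(Z<.14)&(Y<-.16)&(Y>-.4)&(X>.4)&(X<.65))
    rep("standing",(Z>.1)&(Z<.14)&(Y>.16)&(Y<.35)&(X>.3)&(X<.65))
```

```text
top
disc 5912 med [0.587 0.007 0.068] min [ 0.441 -0.141  0.062] max [0.732 0.155 0.078]
 circ [0.59  0.007] 0.15
post 23 med [0.457 0.029 0.123] min [0.449 0.023 0.118] max [0.463 0.034 0.125]
posttop 18 med [0.457 0.03  0.123] min [0.449 0.023 0.121] max [0.463 0.034 0.125]
tray 2912 med [ 0.457 -0.348  0.004] min [ 0.352 -0.434  0.   ] max [ 0.561 -0.259  0.034]
 rect ((0.4580545723438263, -0.34858858585357666), (0.14913956820964813, 0.19535410404205322), 79.58879089355469)
grey2 [266. 186.] 271 med [ 0.626 -0.006  0.118] min [ 0.604 -0.031  0.091] max [0.667 0.021 0.134]
grey7 [237. 216.] 188 med [0.545 0.075 0.103] min [0.519 0.053 0.078] max [0.571 0.107 0.11 ]
grey10 [288. 217.] 180 med [ 0.545 -0.068  0.103] min [ 0.52  -0.101  0.078] max [ 0.569 -0.041  0.111]
hood 530 med [0.656 0.01  0.209] min [ 0.633 -0.029  0.181] max [0.783 0.067 0.24 ]
bar 652 med [0.714 0.028 0.258] min [ 0.652 -0.01   0.245] max [0.801 0.067 0.267]
green/tops 253 med [ 0.628 -0.281  0.108] min [ 0.603 -0.307  0.1  ] max [ 0.649 -0.256  0.114]
standing 406 med [0.622 0.267 0.109] min [0.593 0.235 0.1
[... 550 characters left out ...]
0.114] min [ 0.639 -0.015  0.078] max [0.725 0.031 0.13 ]
grey2 [242. 189.] 172 med [0.621 0.008 0.11 ] min [ 0.602 -0.03   0.078] max [0.634 0.027 0.13 ]
grey3 [271. 182.] 144 med [ 0.543 -0.057  0.1  ] min [ 0.526 -0.087  0.078] max [ 0.562 -0.039  0.107]
grey10 [263. 212.] 173 med [0.546 0.087 0.102] min [0.528 0.057 0.078] max [0.564 0.097 0.108]
hood 753 med [0.677 0.041 0.208] min [ 0.631 -0.007  0.18 ] max [0.799 0.072 0.24 ]
bar 516 med [0.72  0.036 0.257] min [ 0.651 -0.013  0.245] max [0.799 0.071 0.266]
green/tops 100 med [ 0.626 -0.276  0.108] min [ 0.602 -0.304  0.1  ] max [ 0.649 -0.255  0.111]
standing 495 med [0.62  0.281 0.109] min [0.593 0.236 0.101] max [0.65  0.304 0.129]
```

Run:
```python
import cv2,pickle,numpy as np
ims=pickle.load(open("start.pkl","rb"))
a=cv2.resize(ims["top"]["pixels"][95:265,195:325],None,fx=3,fy=3,interpolation=2)
b=cv2.resize(ims["side"]["pixels"][120:248,165:315],None,fx=2.6,fy=2.6,interpolation=2)
h=max(a.shape[0],b.shape[0]);c=np.zeros((h,a.shape[1]+b.shape[1],3),np.uint8);c[:a.shape[0],:a.shape[1]]=a;c[:b.shape[0],a.shape[1]:]=b
cv2.imwrite("pics/crop0.png",c)
```

```text
(no output)
```

View pics/crop0.png

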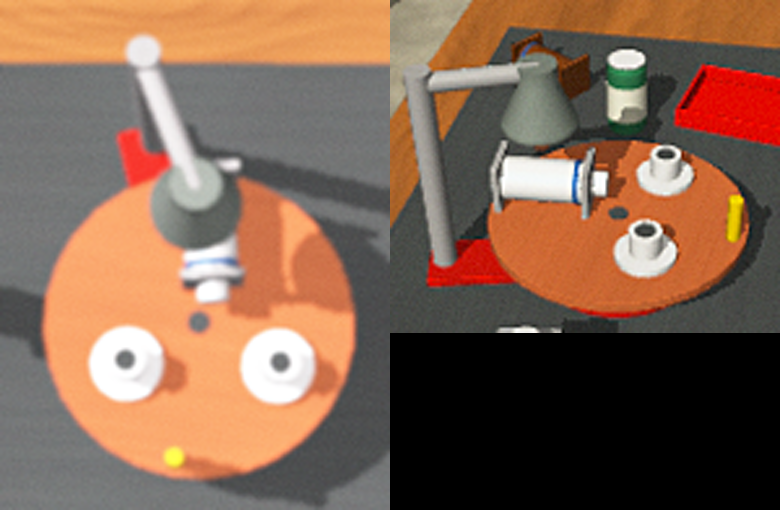

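The views agree:
- **Turntable:** C ≈ (0.588, 0.0075).
- **Post:** (0.4555, 0.031), r = 0.134, which matches the given 135 mm.
- **Bell:** about (0.673, 0.01).
- **Red tray:** (0.459, -0.347), long axis at about -10°.

I'll pinch the post with the jaws tangential to the disc and turn it counter-clockwise, away from the column.

```bash
python3 -m pendant '[{"jaw":0.5,"tx":6,"ty":15,"az":-10},{"jaw":0.5,"tx":12,"ty":30,"az":-20},{"jaw":0.5,"tx":20,"ty":45,"az":-32},{"jaw":0.5,"tx":23.5,"ty":56.2,"az":-32.5},{"jaw":0.5,"tx":23.5,"ty":56.2,"az":-32.5},{"jaw":0.5,"tx":23.5,"ty":56.2,"az":-32.5},{"jaw":0.5,"tx":23.5,"ty":56.2,"az":-32.5},{"jaw":0.5,"tx":23.5,"ty":56.2,"az":-32.5},{"jaw":0.5,"tx":23.5,"ty":56.2,"az":-32.5},{"jaw":0.5,"tx":23.5,"ty":56.2,"az":-32.5}]' 30
```

```text
invalid input at $[0]: expected keys jaw, tx, ty, tz, ax, ay, az
```

```bash
python3 -m pendant '[{"jaw":0.5,"tx":23.5,"ty":56.2,"tz":0,"ax":0,"ay":0,"az":-32.5},{"jaw":0.5,"tx":23.5,"ty":56.2,"tz":0,"ax":0,"ay":0,"az":-32.5},{"jaw":0.5,"tx":23.5,"ty":56.2,"tz":0,"ax":0,"ay":0,"az":-32.5},{"jaw":0.5,"tx":23.5,"ty":56.2,"tz":0,"ax":0,"ay":0,"az":-32.5},{"jaw":0.5,"tx":23.5,"ty":56.2,"tz":0,"ax":0,"ay":0,"az":-32.5},{"jaw":0.5,"tx":23.5,"ty":56.2,"tz":0,"ax":0,"ay":0,"az":-32.5},{"jaw":0.5,"tx":23.5,"ty":56.2,"tz":0,"ax":0,"ay":0,"az":-32.5},{"jaw":0.5,"tx":23.5,"ty":56.2,"tz":0,"ax":0,"ay":0,"az":-32.5},{"jaw":0.5,"tx":23.5,"ty":56.2,"tz":0,"ax":0,"ay":0,"az":-32.5},{"jaw":0.5,"tx":23.5,"ty":56.2,"tz":0,"ax":0,"ay":0,"az":-32.5}]' 30
```

```text
clock: 1.35
position: [0.4554, 0.0331, 0.2311]
ee_rot: [0.0, 0.996, -0.086, -0.0]
contact_force: [1.3, -1.0, -0.5]
width: 0.0638
gripper_force: 0.0
```

```bash
python3 -m pendant '[{"jaw":0.5,"tx":0,"ty":-0.1,"tz":-5,"ax":0,"ay":0,"az":0},{"jaw":0.5,"tx":0,"ty":-0.1,"tz":-10,"ax":0,"ay":0,"az":0},{"jaw":0.5,"tx":0,"ty":-0.1,"tz":-14.2,"ax":0,"ay":0,"az":0},{"jaw":0.5,"tx":0,"ty":-0.1,"tz":-14.2,"ax":0,"ay":0,"az":0},{"jaw":-1,"tx":0,"ty":-0.1,"tz":-14.2,"ax":0,"ay":0,"az":0},{"jaw":-1,"tx":0,"ty":-0.1,"tz":-14.2,"ax":0,"ay":0,"az":0},{"jaw":-1,"tx":0,"ty":-0.1,"tz":-14.2,"ax":0,"ay":0,"az":0},{"jaw":-1,"tx":0,"ty":-0.1,"tz":-14.2,"ax":0,"ay":0,"az":0},{"jaw":-1,"tx":0,"ty":-0.1,"tz":-14.2,"ax":0,"ay":0,"az":0},{"jaw":-1,"tx":0,"ty":-0.1,"tz":-14.2,"ax":0,"ay":0,"az":0}]' 20
python3 - <<'E'
import numpy as np
# from start angle, rows of 4.. deg: relative shift
C=np.array([.588,.0075]);p=np.array([.4554,.031])
for seg in range(0,4):
  a0=seg*30
  R=lambda a:np.array([[np.cos(a),-np.sin(a)],[np.sin(a),np.cos(a)]])
  q0=C+R(np.radians(a0))@(p-C)
  for k in range(1,11): 
    q=C+R(np.radians(a0+3*k))@(p-C); print(a0+3*k,np.round((q-q0)*100,1))
E
```

```text
clock: 2.6
position: [0.4564, 0.0296, 0.091]
ee_rot: [0.0, 0.996, -0.087, 0.002]
contact_force: [-0.2, -0.4, 7.4]
width: 0.0152
gripper_force: 21.0
3 [-0.1 -0.7]
6 [-0.2 -1.4]
9 [-0.2 -2.1]
12 [-0.2 -2.8]
15 [-0.2 -3.5]
18 [-0.1 -4.2]
21 [ 0.  -4.9]
24 [ 0.2 -5.6]
27 [ 0.4 -6.3]
30 [ 0.6 -6.9]
33 [ 0.3 -0.7]
36 [ 0.5 -1.3]
39 [ 0.9 -1.9]
42 [ 1.2 -2.5]
45 [ 1.6 -3.1]
48 [ 2.  -3.7]
51 [ 2.5 -4.2]
54 [ 3.  -4.8]
57 [ 3.5 -5.2]
60 [ 4.  -5.7]
63 [ 0.6 -0.4]
66 [ 1.1 -0.8]
69 [ 1.7 -1.2]
72 [ 2.3 -1.6]
75 [ 3.  -1.9]
78 [ 3.6 -2.2]
81 [ 4.3 -2.4]
84 [ 4.9 -2.6]
87 [ 5.6 -2.8]
90 [ 6.3 -3. ]
93 [ 0.7 -0.1]
96 [ 1.4 -0.2]
99 [ 2.1 -0.2]
102 [ 2.8 -0.2]
105 [ 3.5 -0.2]
108 [ 4.2 -0.1]
111 [4.9 0. ]
114 [5.6 0.2]
117 [6.3 0.4]
120 [6.9 0.6]
```

```bash
python3 -m pendant '[{"jaw":-1,"tx":-0.1,"ty":-0.7,"tz":0,"ax":0,"ay":0,"az":3},{"jaw":-1,"tx":-0.2,"ty":-1.4,"tz":0,"ax":0,"ay":0,"az":6},{"jaw":-1,"tx":-0.2,"ty":-2.1,"tz":0,"ax":0,"ay":0,"az":9},{"jaw":-1,"tx":-0.2,"ty":-2.8,"tz":0,"ax":0,"ay":0,"az":12},{"jaw":-1,"tx":-0.2,"ty":-3.5,"tz":0,"ax":0,"ay":0,"az":15},{"jaw":-1,"tx":-0.1,"ty":-4.2,"tz":0,"ax":0,"ay":0,"az":18},{"jaw":-1,"tx":0,"ty":-4.9,"tz":0,"ax":0,"ay":0,"az":21},{"jaw":-1,"tx":0.2,"ty":-5.6,"tz":0,"ax":0,"ay":0,"az":24},{"jaw":-1,"tx":0.4,"ty":-6.3,"tz":0,"ax":0,"ay":0,"az":27},{"jaw":-1,"tx":0.6,"ty":-6.9,"tz":0,"ax":0,"ay":0,"az":30}]'
python3 -m pendant '[{"jaw":-1,"tx":0.3,"ty":-0.7,"tz":0,"ax":0,"ay":0,"az":3},{"jaw":-1,"tx":0.5,"ty":-1.3,"tz":0,"ax":0,"ay":0,"az":6},{"jaw":-1,"tx":0.9,"ty":-1.9,"tz":0,"ax":0,"ay":0,"az":9},{"jaw":-1,"tx":1.2,"ty":-2.5,"tz":0,"ax":0,"ay":0,"az":12},{"jaw":-1,"tx":1.6,"ty":-3.1,"tz":0,"ax":0,"ay":0,"az":15},{"jaw":-1,"tx":1.6,"ty":-3.1,"tz":0,"ax":0,"ay":0,"az":15}]'
```

```text
clock: 3.85
position: [0.4636, -0.0397, 0.091]
ee_rot: [0.001, 0.985, 0.174, 0.003]
contact_force: [2.7, 0.6, 4.2]
width: 0.0155
gripper_force: 20.9
clock: 4.6
position: [0.4802, -0.0706, 0.091]
ee_rot: [0.001, 0.954, 0.3, 0.003]
contact_force: [4.7, 3.4, 7.9]
width: 0.0153
gripper_force: 21.2
```

```bash
python3 -m pendant '[{"jaw":-1,"tx":0.4,"ty":-0.6,"tz":0,"ax":0,"ay":0,"az":3},{"jaw":-1,"tx":0.9,"ty":-1.1,"tz":0,"ax":0,"ay":0,"az":6},{"jaw":-1,"tx":1.4,"ty":-1.7,"tz":0,"ax":0,"ay":0,"az":9},{"jaw":-1,"tx":1.9,"ty":-2.1,"tz":0,"ax":0,"ay":0,"az":12},{"jaw":-1,"tx":2.4,"ty":-2.6,"tz":0,"ax":0,"ay":0,"az":15},{"jaw":-1,"tx":3.0,"ty":-3.0,"tz":0,"ax":0,"ay":0,"az":18},{"jaw":-1,"tx":3.5,"ty":-3.4,"tz":0,"ax":0,"ay":0,"az":21},{"jaw":-1,"tx":4.1,"ty":-3.8,"tz":0,"ax":0,"ay":0,"az":24},{"jaw":-1,"tx":4.7,"ty":-4.2,"tz":0,"ax":0,"ay":0,"az":27},{"jaw":-1,"tx":5.4,"ty":-4.5,"tz":0,"ax":0,"ay":0,"az":30}]'
python3 -m pendant '[{"jaw":-1,"tx":0.6,"ty":-0.3,"tz":0,"ax":0,"ay":0,"az":3},{"jaw":-1,"tx":1.3,"ty":-0.5,"tz":0,"ax":0,"ay":0,"az":6},{"jaw":-1,"tx":1.9,"ty":-0.7,"tz":0,"ax":0,"ay":0,"az":9},{"jaw":-1,"tx":2.6,"ty":-0.9,"tz":0,"ax":0,"ay":0,"az":12},{"jaw":-1,"tx":3.3,"ty":-1.1,"tz":0,"ax":0,"ay":0,"az":15},{"jaw":-1,"tx":4.0,"ty":-1.2,"tz":0,"ax":0,"ay":0,"az":18},{"jaw":-1,"tx":4.7,"ty":-1.3,"tz":0,"ax":0,"ay":0,"az":21},{"jaw":-1,"tx":5.4,"ty":-1.3,"tz":0,"ax":0,"ay":0,"az":24},{"jaw":-1,"tx":6.1,"ty":-1.3,"tz":0,"ax":0,"ay":0,"az":27},{"jaw":-1,"tx":6.8,"ty":-1.3,"tz":0,"ax":0,"ay":0,"az":30}]'
python3 -m pendant '[{"jaw":-1,"tx":0.7,"ty":0.1,"tz":0,"ax":0,"ay":0,"az":3},{"jaw":-1,"tx":1.1,"ty":0.1,"tz":0,"ax":0,"ay":0,"az":5},{"jaw":-1,"tx":1.1,"ty":0.1,"tz":0,"ax":0,"ay":0,"az":5},{"jaw":-1,"tx":1.1,"ty":0.1,"tz":0,"ax":0,"ay":0,"az":5},{"jaw":-1,"tx":1.1,"ty":0.1,"tz":0,"ax":0,"ay":0,"az":5},{"jaw":-1,"tx":1.1,"ty":0.1,"tz":0,"ax":0,"ay":0,"az":5}]'
```

```text
clock: 5.85
position: [0.5329, -0.1141, 0.091]
ee_rot: [0.0, 0.844, 0.537, 0.002]
contact_force: [3.1, 4.3, 8.1]
width: 0.0151
gripper_force: 21.2
clock: 7.1
position: [0.5998, -0.1265, 0.091]
ee_rot: [-0.0, 0.676, 0.737, 0.002]
contact_force: [0.8, 5.0, 8.0]
width: 0.0154
gripper_force: 21.2
clock: 7.85
position: [0.6106, -0.1252, 0.091]
ee_rot: [-0.0, 0.644, 0.765, 0.002]
contact_force: [0.9, 5.5, 8.2]
width: 0.0156
gripper_force: 21.2
```

```bash
python3 -m pendant '[{"jaw":0,"tx":0,"ty":0,"tz":0,"ax":0,"ay":0,"az":0},{"jaw":0,"tx":0,"ty":0,"tz":0,"ax":0,"ay":0,"az":0},{"jaw":0,"tx":0,"ty":0,"tz":0,"ax":0,"ay":0,"az":0},{"jaw":0,"tx":0,"ty":0,"tz":5,"ax":0,"ay":0,"az":0},{"jaw":0,"tx":0,"ty":0,"tz":10,"ax":0,"ay":0,"az":0},{"jaw":0.8,"tx":-5,"ty":-3,"tz":13,"ax":0,"ay":0,"az":0},{"jaw":0.8,"tx":-10,"ty":-8,"tz":14,"ax":0,"ay":0,"az":0},{"jaw":0.8,"tx":-15,"ty":-14,"tz":14,"ax":0,"ay":0,"az":0},{"jaw":0.8,"tx":-18,"ty":-18,"tz":14,"ax":0,"ay":0,"az":0},{"jaw":0.8,"tx":-18,"ty":-18,"tz":14,"ax":0,"ay":0,"az":0}]'
python3 - <<'E'
from h import *
c=[]
for n in("top","side"):
    im=manip.get_image(n); P=pts(im); S=cv2.cvtColor(im["pixels"],cv2.COLOR_BGR2HSV)[...,1]
    X,Y,Z=P[...,0],P[...,1],P[...,2]
    m=(np.hypot(X-.56,Y-.09)<.1)&(Z>.10)&(Z<.14)&(Y>.02)&(S<110)
    k,L,st,_=cv2.connectedComponentsWithStats(m.astype(np.uint8))
    i=1+np.argmax(st[1:,4]); q=P[L==i]
    xy=q[:,:2].astype(np.float32); print(n,len(q),np.median(q,0).round(3),q.min(0).round(3),q.max(0).round(3),cv2.minAreaRect(xy))
    # ridge (top of tube) line
    t=q[(q[:,2]>.118)]; l=cv2.fitLine(t[:,:2].astype(np.float32),2,0,.01,.01).ravel(); print(" line",l.round(3),np.degrees(np.arctan2(l[1],l[0])))
    d=l[:2]; s=(q[:,:2]-l[2:])@d; nn=(q[:,:2]-l[2:])@np.array([-d[1],d[0]]); print(" along",s.min(),s.max(),"across",nn.min(),nn.max())
    for a in np.arange(s.min(),s.max(),.01):
        w=(s>=a)&(s<a+.01)
        if w.sum()>2: print("  ",round(a,3),w.sum(),nn[w].min().round(3),nn[w].max().round(3),q[w,2].max().round(3),(l[2:]+d*(a+.005)).round(3))
    r=im["pixels"][95:265,195:325] if n=="top" else im["pixels"][120:248,165:315]
    c.append(cv2.resize(r,None,fx=2.6,fy=2.6,interpolation=2))
h=max(a.shape[0] for a in c); cv2.imwrite("pics/turned.png",np.hstack([np.pad(a,((0,h-a.shape[0]),(0,0),(0,0))) for a in c]))
E
```

```text
clock: 9.1
position: [0.4276, -0.3097, 0.2293]
ee_rot: [-0.0, 0.645, 0.765, -0.001]
contact_force: [0.5, 1.4, -1.1]
width: 0.0767
gripper_force: 0.0
top 791 [0.57  0.088 0.12 ] [0.524 0.021 0.1  ] [0.618 0.154 0.135] ((0.574651300907135, 0.08496010303497314), (0.06086717173457146, 0.12753966450691223), 21.453319549560547)
 line [ 0.358 -0.934  0.571  0.093] -69.005844
 along -0.05502487806222808 0.07255324592537854 across -0.03014081642587928 0.030710736800912894
   -0.055 82 -0.03 0.031 0.134 [0.553 0.14 ]
   -0.045 65 -0.024 0.025 0.128 [0.556 0.13 ]
   -0.035 61 -0.024 0.025 0.125 [0.56  0.121]
   -0.025 64 -0.025 0.025 0.125 [0.564 0.112]
   -0.015 64 -0.025 0.024 0.127 [0.567 0.102]
   -0.005 63 -0.024 0.023 0.126 [0.571 0.093]
   0.005 61 -0.024 0.024 0.128 [0.574 0.084]
   0.015 62 -0.023 0.023 0.126 [0.578 0.074]
   0.025 63 -0.023 0.026 0.127 [0.582 0.065]
   0.035 62 -0.024 0.023 0.128 [0.585 0.056]
   0.045 81 -0.029 0.03 0.135 [0.589 0.046]
   0.055 36 -0.014 0.03 0.122 [0.592 0.037]
   0.065 27 -0.013 0.014 0.115 [0.596 0.028]
side 672 [0.568 0.107 0.12 ] [0.523 0.034 0.1  ] [0.615 0.156 0.131] ((0.5696428418159485, 0.0955786257982254), (0.059177663177251816, 0.11325569450855255), 20.8011474609375)
 line [ 0.359 -0.933  0.569  0.099] -68.969925
 along -0.05328398388085414 0.060006464083741023 across -0.03011517426500389 0.029267226245802462
   -0.053 228 -0.03 0.029 0.13 [0.552 0.144]
   -0.043 12 -0.02 0.025 0.128 [0.555 0.135]
   -0.033 33 -0.018 0.017 0.124 [0.559 0.125]
   -0.023 40 -0.022 0.023 0.124 [0.562 0.116]
   -0.013 43 -0.022 0.023 0.125 [0.566 0.107]
   -0.003 43 -0.022 0.024 0.125 [0.57  0.097]
   0.007 35 -0.02 0.024 0.125 [0.573 0.088]
   0.017 43 -0.024 0.023 0.127 [0.577 0.079]
   0.027 42 -0.022 0.024 0.125 [0.58  0.069]
   0.037 25 -0.024 0.024 0.124 [0.584 0.06 ]
   0.047 114 -0.029 0.029 0.131 [0.587 0.051]
   0.057 14 -0.03 0.027 0.13 [0.591 0.041]
```

View pics/turned.png

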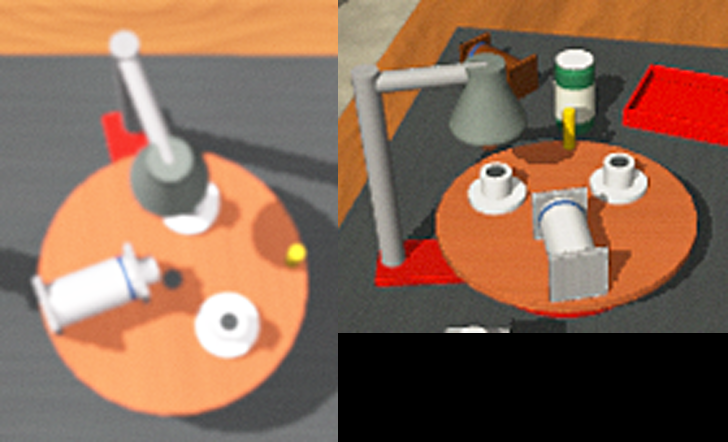

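The picture shows the canister clear of the hood, lying left of centre at about (90,290) with its neck pointing inward. Both caps are standing. The canister centre is (0.570, 0.095), with its axis at -69°, and the flange width of 60 mm and top of 0.13 check out.

```bash
python3 -m pendant '[{"jaw":0.8,"tx":2,"ty":10,"tz":0,"ax":0,"ay":0,"az":3},{"jaw":0.8,"tx":4,"ty":20,"tz":0,"ax":0,"ay":0,"az":6},{"jaw":0.8,"tx":6,"ty":28,"tz":0,"ax":0,"ay":0,"az":9},{"jaw":0.8,"tx":8,"ty":34,"tz":0,"ax":0,"ay":0,"az":11.3},{"jaw":0.8,"tx":14,"ty":40,"tz":0,"ax":0,"ay":0,"az":11.3},{"jaw":0.8,"tx":14,"ty":40,"tz":0,"ax":0,"ay":0,"az":11.3},{"jaw":0.8,"tx":14,"ty":40,"tz":0,"ax":0,"ay":0,"az":11.3},{"jaw":0.8,"tx":14,"ty":40,"tz":0,"ax":0,"ay":0,"az":11.3},{"jaw":0.8,"tx":14,"ty":40,"tz":0,"ax":0,"ay":0,"az":11.3},{"jaw":0.8,"tx":14,"ty":40,"tz":0,"ax":0,"ay":0,"az":11.3}]' 60
```

```text
clock: 10.45
position: [0.5694, 0.0924, 0.2293]
ee_rot: [-0.0, 0.564, 0.825, -0.0]
contact_force: [-1.0, -0.0, -0.3]
width: 0.077
gripper_force: 0.0
```

```bash
python3 -m pendant '[{"jaw":0.9,"tx":0.1,"ty":0.2,"tz":-5,"ax":0,"ay":0,"az":0},{"jaw":0.9,"tx":0.1,"ty":0.2,"tz":-9,"ax":0,"ay":0,"az":0},{"jaw":0.9,"tx":0.1,"ty":0.2,"tz":-12,"ax":0,"ay":0,"az":0},{"jaw":0.9,"tx":0.1,"ty":0.2,"tz":-14.6,"ax":0,"ay":0,"az":0},{"jaw":0.9,"tx":0.1,"ty":0.2,"tz":-14.6,"ax":0,"ay":0,"az":0},{"jaw":-1,"tx":0.1,"ty":0.2,"tz":-14.6,"ax":0,"ay":0,"az":0},{"jaw":-1,"tx":0.1,"ty":0.2,"tz":-14.6,"ax":0,"ay":0,"az":0},{"jaw":-1,"tx":0.1,"ty":0.2,"tz":-14.6,"ax":0,"ay":0,"az":0},{"jaw":-1,"tx":0.1,"ty":0.2,"tz":-14.6,"ax":0,"ay":0,"az":0},{"jaw":-1,"tx":0.1,"ty":0.2,"tz":-14.6,"ax":0,"ay":0,"az":0}]' 60
```

```text
clock: 11.7
position: [0.5723, 0.0945, 0.0854]
ee_rot: [0.002, 0.564, 0.826, 0.001]
contact_force: [-0.6, -0.7, 6.8]
width: 0.048
gripper_force: 63.0
```

```bash
python3 -m pendant '[{"jaw":-1,"tx":0,"ty":0,"tz":1,"ax":0,"ay":0,"az":0},{"jaw":-1,"tx":0,"ty":0,"tz":3,"ax":0,"ay":0,"az":0},{"jaw":-1,"tx":0,"ty":0,"tz":5,"ax":0,"ay":0,"az":0},{"jaw":-1,"tx":0,"ty":0,"tz":7,"ax":0,"ay":0,"az":0},{"jaw":-1,"tx":-1,"ty":0,"tz":9,"ax":0,"ay":0,"az":0},{"jaw":-1,"tx":-3,"ty":0,"tz":10,"ax":0,"ay":0,"az":0},{"jaw":-1,"tx":-5,"ty":0,"tz":10,"ax":0,"ay":0,"az":0},{"jaw":-1,"tx":-8,"ty":0,"tz":10,"ax":0,"ay":0,"az":0},{"jaw":-1,"tx":-11,"ty":0,"tz":10,"ax":0,"ay":0,"az":0},{"jaw":-1,"tx":-12,"ty":0,"tz":10,"ax":0,"ay":0,"az":0}]'
python3 - <<'E'
from h import *
print(manip.get_state()["width"],manip.get_state()["position"])
im=manip.get_image("side"); cv2.imwrite("pics/lift.png",cv2.resize(im["pixels"][60:260,160:420],None,fx=2.5,fy=2.5))
E
```

```text
clock: 12.95
position: [0.4474, 0.0948, 0.1827]
ee_rot: [-0.001, 0.564, 0.826, -0.001]
contact_force: [0.1, 0.7, -5.1]
width: 0.0482
gripper_force: 63.0
0.048215380667049425 [0.44738901 0.09483799 0.18274162]
```

View pics/lift.png

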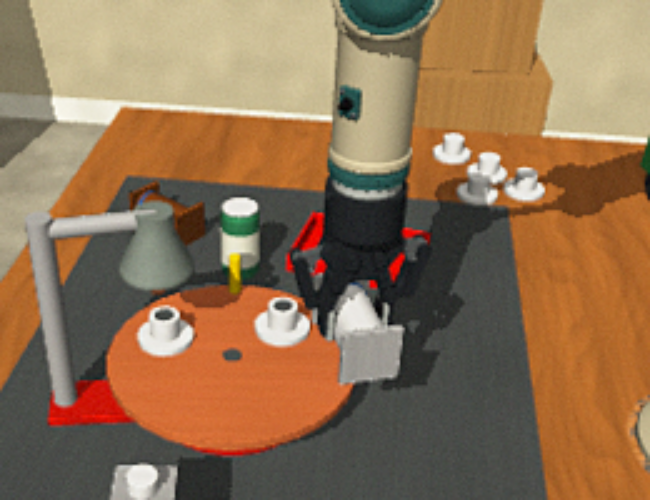

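The canister is held level (at about (365,340) in the crop), the caps are standing and the hood is clear. Now I'll carry it over the tray.

```bash
python3 -m pendant '[{"jaw":-1,"tx":0,"ty":-2,"tz":0,"ax":0,"ay":0,"az":2},{"jaw":-1,"tx":0,"ty":-6,"tz":0,"ax":0,"ay":0,"az":6},{"jaw":-1,"tx":0,"ty":-11,"tz":0,"ax":0,"ay":0,"az":13},{"jaw":-1,"tx":0,"ty":-16,"tz":0,"ax":0,"ay":0,"az":20},{"jaw":-1,"tx":0,"ty":-21,"tz":0,"ax":0,"ay":0,"az":27},{"jaw":-1,"tx":0,"ty":-26,"tz":0,"ax":0,"ay":0,"az":34},{"jaw":-1,"tx":0,"ty":-31,"tz":0,"ax":0,"ay":0,"az":41},{"jaw":-1,"tx":0.5,"ty":-36,"tz":0,"ax":0,"ay":0,"az":48},{"jaw":-1,"tx":1,"ty":-40,"tz":0,"ax":0,"ay":0,"az":54},{"jaw":-1,"tx":1.2,"ty":-43,"tz":0,"ax":0,"ay":0,"az":57}]'
python3 -m pendant '[{"jaw":-1,"tx":0,"ty":-1.2,"tz":0,"ax":0,"ay":0,"az":1.5},{"jaw":-1,"tx":0,"ty":-1.2,"tz":0,"ax":0,"ay":0,"az":1.5},{"jaw":-1,"tx":0,"ty":-1.2,"tz":0,"ax":0,"ay":0,"az":1.5},{"jaw":-1,"tx":0,"ty":-1.2,"tz":0,"ax":0,"ay":0,"az":1.5}]'
python3 - <<'E'
from h import *
for n in("top","side"):
    im=manip.get_image(n); P=pts(im); S=cv2.cvtColor(im["pixels"],cv2.COLOR_BGR2HSV)[...,1]
    X,Y,Z=P[...,0],P[...,1],P[...,2]
    m=(np.hypot(X-.459,Y+.347)<.1)&(Z>.13)&(Z<.24)
    r=im["pixels"][185:325,310:450] if n=="top" else im["pixels"][60:200,240:380]
    cv2.imwrite(f"pics/o_{n}.png",cv2.resize(r,None,fx=2.8,fy=2.8,interpolation=2))
cv2.imwrite("pics/over.png",np.hstack([cv2.imread("pics/o_top.png"),cv2.imread("pics/o_side.png")]))
E
```

```text
clock: 14.25
position: [0.4639, -0.3381, 0.1828]
ee_rot: [0.0, 0.102, 0.995, -0.0]
contact_force: [-0.1, 0.3, -5.4]
width: 0.048
gripper_force: 63.1
clock: 14.75
position: [0.4632, -0.3464, 0.1833]
ee_rot: [-0.0, 0.089, 0.996, 0.0]
contact_force: [0.3, -0.1, -4.2]
width: 0.0481
gripper_force: 63.1
```

View pics/over.png

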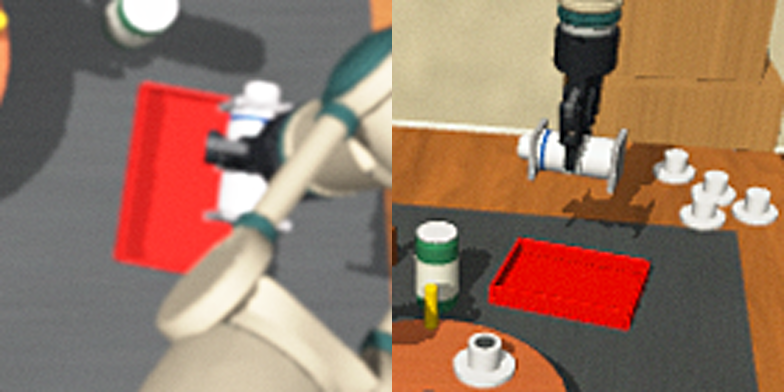

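```bash
python3 -m pendant '[{"jaw":-1,"tx":-0.3,"ty":0,"tz":-2,"ax":0,"ay":0,"az":0},{"jaw":-1,"tx":-0.3,"ty":0,"tz":-5,"ax":0,"ay":0,"az":0},{"jaw":-1,"tx":-0.3,"ty":0,"tz":-8,"ax":0,"ay":0,"az":0},{"jaw":-1,"tx":-0.3,"ty":0,"tz":-11,"ax":0,"ay":0,"az":0},{"jaw":-1,"tx":-0.3,"ty":0,"tz":-13,"ax":0,"ay":0,"az":0},{"jaw":-1,"tx":-0.3,"ty":0,"tz":-14.5,"ax":0,"ay":0,"az":0},{"jaw":-1,"tx":-0.3,"ty":0,"tz":-15.2,"ax":0,"ay":0,"az":0},{"jaw":-1,"tx":-0.3,"ty":0,"tz":-15.4,"ax":0,"ay":0,"az":0},{"jaw":-1,"tx":-0.3,"ty":0,"tz":-15.4,"ax":0,"ay":0,"az":0},{"jaw":-1,"tx":-0.3,"ty":0,"tz":-15.4,"ax":0,"ay":0,"az":0}]'
python3 -m pendant '[{"jaw":-1,"tx":0,"ty":0,"tz":-0.2,"ax":0,"ay":0,"az":0},{"jaw":-1,"tx":0,"ty":0,"tz":-0.4,"ax":0,"ay":0,"az":0},{"jaw":-1,"tx":0,"ty":0,"tz":-0.4,"ax":0,"ay":0,"az":0}]'
```

```text
clock: 16.1
position: [0.4605, -0.3476, 0.03]
ee_rot: [0.001, 0.089, 0.996, -0.0]
contact_force: [-0.4, -0.2, -3.8]
width: 0.0479
gripper_force: 63.2
clock: 16.48
position: [0.4599, -0.3471, 0.0251]
ee_rot: [-0.0, 0.089, 0.996, 0.0]
contact_force: [-0.2, -0.4, -4.8]
width: 0.048
gripper_force: 63.2
```

```bash
python3 -m pendant '[{"jaw":-1,"tx":0,"ty":0,"tz":-0.2,"ax":0,"ay":0,"az":0},{"jaw":-1,"tx":0,"ty":0,"tz":-0.3,"ax":0,"ay":0,"az":0},{"jaw":-1,"tx":0,"ty":0,"tz":-0.3,"ax":0,"ay":0,"az":0}]'
python3 -m pendant '[{"jaw":-1,"tx":0,"ty":0,"tz":-0.1,"ax":0,"ay":0,"az":0},{"jaw":-1,"tx":0,"ty":0,"tz":-0.2,"ax":0,"ay":0,"az":0},{"jaw":-1,"tx":0,"ty":0,"tz":-0.2,"ax":0,"ay":0,"az":0}]'
```

```text
clock: 16.85
position: [0.46, -0.3472, 0.0222]
ee_rot: [-0.0, 0.089, 0.996, 0.0]
contact_force: [0.2, 0.1, -4.7]
width: 0.0482
gripper_force: 63.2
clock: 17.23
position: [0.4601, -0.3473, 0.0205]
ee_rot: [0.0, 0.089, 0.996, 0.0]
contact_force: [-0.1, 0.6, -2.5]
width: 0.0482
gripper_force: 63.3
```

```bash
python3 -m pendant '[{"jaw":-1,"tx":0,"ty":0,"tz":-0.1,"ax":0,"ay":0,"az":0},{"jaw":-1,"tx":0,"ty":0,"tz":-0.1,"ax":0,"ay":0,"az":0}]' 20
python3 -m pendant '[{"jaw":0.6,"tx":0,"ty":0,"tz":0,"ax":0,"ay":0,"az":0},{"jaw":0.6,"tx":0,"ty":0,"tz":0,"ax":0,"ay":0,"az":0},{"jaw":0.6,"tx":0,"ty":0,"tz":0,"ax":0,"ay":0,"az":0},{"jaw":0.6,"tx":0,"ty":0,"tz":1,"ax":0,"ay":0,"az":0},{"jaw":0.6,"tx":0,"ty":0,"tz":4,"ax":0,"ay":0,"az":0},{"jaw":0.6,"tx":0,"ty":0,"tz":8,"ax":0,"ay":0,"az":0},{"jaw":0.6,"tx":0,"ty":0,"tz":13,"ax":0,"ay":0,"az":0},{"jaw":0.6,"tx":0,"ty":0,"tz":18,"ax":0,"ay":0,"az":0},{"jaw":0.6,"tx":-4,"ty":4,"tz":20,"ax":0,"ay":0,"az":0},{"jaw":0.6,"tx":-10,"ty":10,"tz":20,"ax":0,"ay":0,"az":0}]'
python3 - <<'E'
from h import *
o=[]
for n in("top","side"):
    im=manip.get_image(n); P=pts(im); S=cv2.cvtColor(im["pixels"],cv2.COLOR_BGR2HSV)[...,1]
    X,Y,Z=P[...,0],P[...,1],P[...,2]
    q=P[(np.hypot(X-.459,Y+.347)<.1)&(Z>.04)&(Z<.08)&(S<110)]
    print(n,len(q),q.min(0).round(3),q.max(0).round(3),cv2.minAreaRect(q[:,:2].astype(np.float32)))
    r=im["pixels"][130:330,220:420] if n=="top" else im["pixels"][110:260,190:340]
    o.append(cv2.resize(r,(390,390),interpolation=2))
cv2.imwrite("pics/end.png",np.hstack(o))
E
```

```text
clock: 17.48
position: [0.4601, -0.3473, 0.0204]
ee_rot: [0.0, 0.089, 0.996, -0.0]
contact_force: [-2.7, 0.8, 4.3]
width: 0.0484
gripper_force: 64.3
clock: 18.73
position: [0.3764, -0.2636, 0.2219]
ee_rot: [0.002, 0.089, 0.996, -0.002]
contact_force: [-0.6, 0.7, 0.7]
width: 0.0685
gripper_force: 0.0
top 631 [ 0.409 -0.386  0.04 ] [ 0.531 -0.31   0.069] ((0.4679339826107025, -0.34938743710517883), (0.05867929756641388, 0.12689021229743958), 79.42752075195312)
side 284 [ 0.4   -0.387  0.04 ] [ 0.531 -0.305  0.066] ((0.4660147428512573, -0.3479539155960083), (0.06412237882614136, 0.1280154138803482), 79.14083862304688)
```

View pics/end.png

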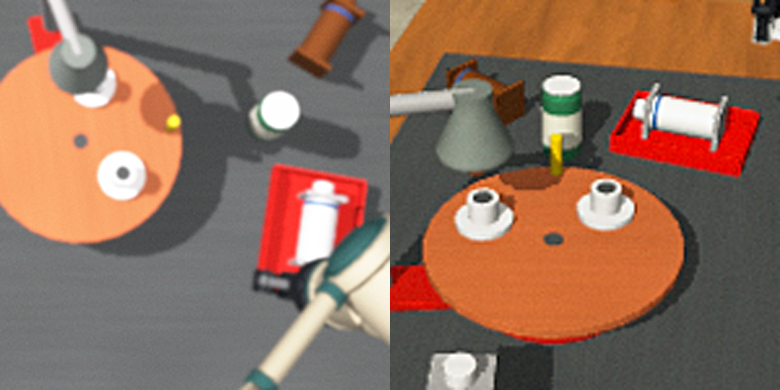

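The picture shows the canister flat in the red tray at (680,117), centred with its flange tops at about 0.065. Both caps are standing and the arm is clear.

```bash
python3 -m pendant '[{"jaw":0.6,"tx":0,"ty":0,"tz":0,"ax":0,"ay":0,"az":0},{"jaw":0.6,"tx":0,"ty":0,"tz":0,"ax":0,"ay":0,"az":0},{"jaw":0.6,"tx":0,"ty":0,"tz":0,"ax":0,"ay":0,"az":0}]'; python3 -c "
from rig import manip; print(manip.sign_off())"
```

```text
clock: 19.2
position: [0.3768, -0.264, 0.2193]
ee_rot: [0.0, 0.089, 0.996, -0.0]
contact_force: [0.5, 0.2, 0.4]
width: 0.0683
gripper_force: 0.0
the job is handed in; nothing more can be done
None
```

The job is handed in at about 19 s: the turntable was turned about 110° and the canister lies flat in the red tray, with both end caps still standing, no sign of contact with the hood, and the standing canister and green can apparently where they were; the sign-off gave no verdict.

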